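# Raise the feeder's barrier and slide the board carrier home

## Task

Push the striped barrier arm of the blue board feeder up past its balance point so that it stays raised by itself, then push the grey board carrier along the channel, under the raised barrier, until it is fully home against the black end stop. Only push, with the fingertips or the outside of the fingers: do not pick the carrier up, and leave everything else on the desk where it is.

Things in the scene. Friction and masses are not known exactly. Their poses are not given: they have to be found in the camera images.
- feeder: blue board feeder, fixed, 225 mm long (its x, -140 to +85 mm, away from the robot, the carrier's way), 152 mm wide (its y, -55 to +97 mm), flat aluminium deck 40 mm above the desk. Origin on the desk under the channel's centre line, in the barrier's plane; z up. The channel lies between black rails (inner faces at y = -34 and +34 mm, tops 54 mm above the desk), open at its near end.
- barrier (a joint): angle of the red and white striped barrier arm, rad: 0 = lowered, level across the channel; grows as it is pushed up; 1.75 (100 degrees) = raised, at its stop. With its counterweight it falls back shut from below its balance point (about 0.81), and from above it goes on by itself, damped, to 1.75 and stays. Pushing up at the grip takes about 0.7 N.
- barrier_hinge (a point): point on the hinge axis, 85 mm above the desk, in the hinge post at feeder y = +85 mm (post 99 mm tall, within 19 mm of the barrier's plane). Axes as the feeder's: the hinge axis is x; the lowered arm reaches from here towards -y, over a rest post at feeder y = -50 mm; its free end rises as the joint grows.
- barrier_grip (a point): centre of the round black grip at the arm's free end: a bar 16 mm thick, 40 mm long along the arm, 205 mm from the hinge. Lowered, it overhangs the feeder's side by 65 mm at its middle, 85 mm above the desk, 77 mm of free room below. The arm is 12 mm wide, 14 mm tall; a yellow blade hangs from it to 34 mm below the hinge and blocks the carrier while lowered.
- barrier_weight (a point): centre of the barrier's counterweight: a dark steel drum 40 mm across and 26 mm long along the hinge axis, 50 mm above and 30 mm outside (+y) the hinge axis while the barrier is lowered; it turns with the arm.
- carrier: loose grey carrier tray with a green circuit board fixed in it, on the deck in the channel, 98 mm long (its x, along the channel), 62 mm wide, about 0.15 kg. Origin at the centre of its underside. Near end wall (-x) 24 mm tall with a green patch, far end wall 16 mm tall. Home: far end on the end stop, its origin at feeder x = +21 mm.
- carrier_push_face (a point): centre of the outer face of the carrier's near end wall (x = -49 mm from the carrier's origin, 14 mm above the deck): push here, along the carrier's +x.
- stop_face (a point): middle of the near face of the black end stop (18 mm tall) that closes the channel's far end; 8 mm above the deck, feeder x = +70 mm.
- spare_board: a small green circuit board lying on the desk, 45 x 62 x 15 mm; origin at the centre of its underside. Leave alone.
- flux_tin: round tin with a green lid, 56 mm across, 23 mm tall; origin at the centre of its underside. Leave alone.
- orange_tape: roll of orange tape lying flat, 70 mm across, 17 mm tall; origin at the centre of its underside. Leave alone.
- yellow_driver: yellow-handled screwdriver lying on the desk, 155 mm long along its y, 27 mm tall; origin under its middle. Leave alone.
- pliers: red-handled pliers lying flat, 122 mm long along their y, 41 mm wide, 10 mm tall; origin under their middle. Leave alone.
- white_pot: white pot with a dark ring, 65 mm across, 66 mm tall; origin at the centre of its underside. Leave alone.
Mind the look-alikes: they are no part of the job. Of the things shaped like the carrier, the grey one is meant.

How it is judged:
By the outcome, as a careful person would: the job done as asked, in the order asked, and still so for the second after the job is handed in, with the robot touching nothing.
It also fails if it takes over 54 s, if anything falls off the work surface, if the arm or the gripper's body presses on something with over 40 N, if the wrist force passes 120 N, or if a joint passes its speed limit or range.

## Robot

A 7-joint arm with a two-finger parallel gripper is mounted at the origin on a cart in front of the work surface, level with it; the furniture and walls round the work are solid. World frame = base frame: x ahead of the robot, y to its left, z up, the work surface at z = 0. Lengths are in m, angles in rad, forces in N, time in s.
With the tool pointing down it reaches from about 0.425 to 0.95 m from the base axis. Payload 4.7 kg.
Tool frame: the origin (TCP) lies between the finger pads; the fingertips stand 25 mm ahead of it and the grasp point (between the pads) lies 6 mm ahead of it; z points along the fingers, y is the line along which they close (so a half turn about z gives the same grasp; the last joint's range is limited). The gripper opens to 85 mm and grips with 20 to 120 N. Pads are 22 mm wide; open, the fingers measure 114 mm over their backs; the gripper's body (76 mm by 85 mm) begins 54 mm behind the grasp point. The pads swing forward as they close: fully open they stand 13 mm farther back than shut.
Start: joints at [1.124, 0.469, -0.049, 1.532, 0.024, 1.141, -0.082], TCP at [0.274, -0.617, 0.256] pointing down, gripper open.
Joint ranges: [-2.59, 2.59], [-0.33, 1.99], [-1.39, 1.29], [0.1, 2.45], [-1.04, 4.18], [0.21, 1.99], [-2.66, 2.66]. Speed limits (rad/s): [2.57, 2.57, 3.14, 3.14, 3.14, 3.14, 3.14].

## Interface

Orientations are given as a 3x3 rotation matrix whose columns are the frame's x, y, z axes.
In Python, from rig import * gives the robot as it stands. Calls block until the motion is done:
- movep(position, orientation): joint-space move of the TCP to a pose.
- move_l(position, attitude=None, feed=0.15, until_force=None): straight line of the TCP; attitude=None keeps the orientation; feed is the mean speed in m/s. With until_force (N) it stops when the force on the tool has changed by that much, and returns True; else False.
- move_joints(angles): joint-space move.
- command_gripper(opening, newtons=None): finger opening in m; newtons is the grip in N (None keeps the last); returns when the fingers have stopped.
- sleep(seconds).
- inverse_kinematics(position, orientation): joint angles nearest the present ones, or None.
- sense(): the state.
- camera(name): name is "side" or "top" or "wrist"; returns (picture, depth): 384x512x3 uint8, red, green, blue; 384x512 float32, m along the optical axis (not along the pixel's ray), 0 where there is no reading.
- camera_params(name): a dict with "K" (3x3 intrinsics, pixels), "dist" ([k1, k2, p1, p2, k3] as OpenCV has them; the pictures are not rectified), "position" and "rotation" of the camera in the world; the wrist camera has in their place "tool_from_camera" (4x4, takes a point from camera to tool coordinates, whose origin is the TCP and whose axes are the flange's). Camera axes: x right, y down, z forward; pixel columns grow to the right and rows downward; lengths in m; the calibration is good to about 2 mm. A picture is of the moment at which its call begins: read the wrist's pose just before it. camera_params takes no time and is no camera call.
A pose or a line that the arm cannot do raises Unreachable and nothing moves.
- finish_job(): hands the job in; it is judged then, once.
The state is a dict: "time_s": time; "joint_pos": joint angles; "qd": joint speeds; "joint_efforts": joint torques, N m; "position": TCP position; "tcp_rot": TCP orientation; "wrist_force": force on the tool from outside, world axes, zero at the start; "ft_torque": the same for the moment, N m; "finger_gap": finger opening in m; "gripper_force": force on a finger pad.
Only numpy, scipy, OpenCV 4.12 (cv2) and the standard library are available. Lean on these libraries where they do the work, as an engineer would, in place of code of your own. Each camera call takes 0.05 s, during which the arm holds its last target. There are 200 camera calls.

## Working session

There is one attempt and no reset: what is moved stays moved. The work goes in short steps, each a Python script; the robot and the scene stay as the last script left them, time stands still between calls to the robot, and variables do not carry over. Pictures are saved under pics/ and viewed, at most 10 in all, crops included, and the job is handed in when it is done.

```bash
ls; mkdir -p pics; python3 - <<'E'
from rig import *
import cv2,numpy as np
for n in("top","side"):
    p,d=camera(n); cv2.imwrite(f"pics/{n}0.png",p[:,:,::-1]); np.savez(f"{n}0.npz",p=p,d=d)
    c=camera_params(n); print(n,c)
s=sense();print(s["time_s"],s["position"],s["tcp_rot"])
E
```

```text
pics
top {'K': array([[466.98510199,   0.        , 251.4885251 ],
       [  0.        , 466.98510199, 191.53150241],
       [  0.        ,   0.        ,   1.        ]]), 'dist': array([-0.06467098,  0.        ,  0.        ,  0.        ,  0.        ]), 'position': array([0.31664607, 0.05341665, 1.75329815]), 'rotation': array([[-0.01312847, -0.99321112,  0.11558246],
       [-0.99990219,  0.01248276, -0.00630868],
       [ 0.00482306, -0.11565398, -0.99327785]])}
side {'K': array([[415.15001545,   0.        , 250.33592434],
       [  0.        , 415.15001545, 189.26616964],
       [  0.        ,   0.        ,   1.        ]]), 'dist': array([0.02390352, 0.        , 0.        , 0.        , 0.        ]), 'position': array([ 0.57948514, -0.95311457,  0.94413869]), 'rotation': array([[ 0.99794793,  0.05454774, -0.03353329],
       [ 0.06067937, -0.63844388,  0.76727272],
       [ 0.02044387, -0.76773299, -0.64044367]])}
0.1 [ 0.27371742 -0.61651558  0.25534735] [[ 9.13960546e-01  4.05802353e-01 -7.55524343e-04]
 [ 4.05803053e-01 -9.13959212e-01  1.56226401e-03]
 [-5.65480216e-05 -1.73444175e-03 -9.99998494e-01]]
```

View pics/top0.png

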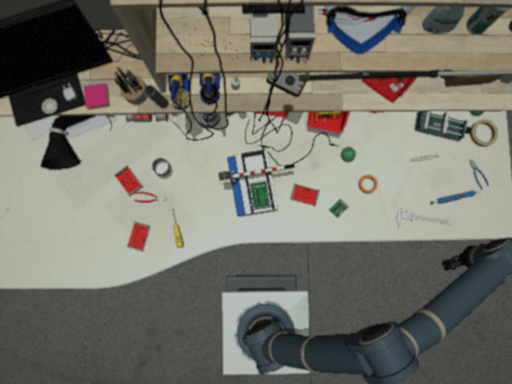

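View pics/side0.png

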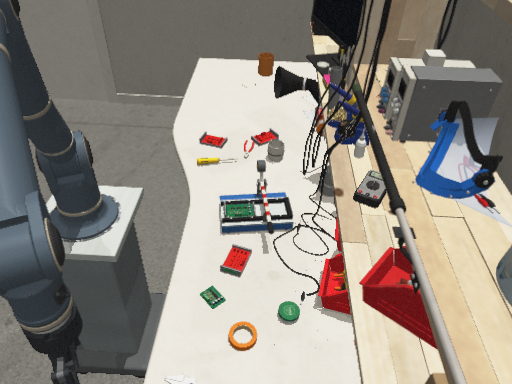

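The top view shows the feeder at about (253,185), with the barrier along row 170. The counterweight is at (225,176) and the grip at (287,167). The grey carrier with the green board is at (261,195). Look-alikes for the carrier are the red trays at (305,194), (129,180) and (139,236). For the green board, they are the spare board at (339,208) and the big board at (440,123). I choose the grey tray in the channel at (261,195) and will check it in a close crop.

```bash
cat > h.py <<'E'
import numpy as np,cv2
from rig import *
def ray(n,uv):
    c=camera_params(n); p=cv2.undistortPoints(np.float64([[uv]]),c["K"],c["dist"])[0,0]
    return c["position"],c["rotation"]@np.r_[p,1]
def on_plane(n,uv,z):
    o,d=ray(n,uv); return o+d*(z-o[2])/d[2]
def two(uva,uvb):
    (o1,d1),(o2,d2)=ray("top",uva),ray("side",uvb)
    t=np.linalg.lstsq(np.c_[d1,-d2],o2-o1,rcond=None)[0]
    a,b=o1+t[0]*d1,o2+t[1]*d2; return (a+b)/2,np.linalg.norm(a-b)
def cloud(n,p,d):
    c=camera_params(n); h,w=d.shape
    uv=np.stack(np.meshgrid(np.arange(w),np.arange(h)),-1).reshape(-1,1,2).astype(float)
    q=cv2.undistortPoints(uv,c["K"],c["dist"]).reshape(h,w,2)
    P=np.dstack([q,np.ones((h,w))])*d[...,None]
    return P@c["rotation"].T+c["position"]
E
python3 - <<'E'
from h import *
T=np.load("top0.npz");S=np.load("side0.npz")
a=cv2.resize(T["p"][140:225,210:310],None,fx=4,fy=4,interpolation=cv2.INTER_CUBIC)
b=cv2.resize(S["p"][150:240,210:305],None,fx=4,fy=4,interpolation=cv2.INTER_CUBIC)
h=max(a.shape[0],b.shape[0]);im=np.zeros((h,800,3),np.uint8);im[:a.shape[0],:400]=a;im[:b.shape[0],410:410+b.shape[1]]=b
cv2.imwrite("pics/crop1.png",im[:,:,::-1])
for n,D in(("top",T),("side",S)):
    hsv=cv2.cvtColor(D["p"],cv2.COLOR_RGB2HSV);m=cv2.inRange(hsv,(100,120,40),(125,255,255))
    k,l,st,ce=cv2.connectedComponentsWithStats(m)
    X=cloud(n,D["p"],D["d"])
    for i in range(1,k):
        if st[i,4]>25:
            q=X[l==i]; print(n,st[i],ce[i].round(1),np.median(q,0).round(3),q.min(0).round(3),q.max(0).round(3))
E
```

```text
top [328  14  75  39 786] [364.3  35.3] [ 0.922 -0.291  0.463] [ 0.317 -0.398  0.429] [1.005 0.053 1.753]
top [182  75   7  16  80] [185.2  82.4] [0.859 0.26  0.254] [0.317 0.053 0.243] [0.878 0.272 1.753]
top [214  74   6  16  59] [216.5  80.6] [0.865 0.155 0.252] [0.836 0.146 0.236] [0.889 0.164 0.286]
top [206  78   6  16  71] [208.4  85.1] [0.815 0.175 0.352] [0.317 0.053 0.329] [0.847 0.183 1.753]
top [170  81   8  18  81] [173.8  88.4] [0.812 0.283 0.342] [0.77  0.274 0.248] [0.851 0.312 0.367]
top [202  97  12   7  30] [207.1 100.8] [0.797 0.188 0.248] [0.789 0.168 0.226] [0.813 0.206 0.257]
top [228 157   9  16 101] [232.1 163.9] [0.622 0.114 0.033] [0.581 0.099 0.02 ] [0.649 0.129 0.093]
top [232 179  13  36 240] [238.  197.5] [0.495 0.093 0.034] [0.434 0.071 0.024] [0.564 0.115 0.045]
top [464 192  11   5  35] [468.8 193.7] [ 0.499 -0.781  0.022] [ 0.317 -0.803  0.012] [0.506 0.053 1.753]
top [439 195  22   8  80] [449.3 198.2] [ 0.484 -0.704  0.02 ] [ 0.469 -0.749  0.009] [ 0.496 -0.663  0.03 ]
side [337  87  10  10  44] [341.4  91.8] [0.808 0.276 0.34 ] [0.784 0.226 0.293
[... 375 characters left out ...]
4.9 128.5] [0.796 0.246 0.242] [0.778 0.159 0.229] [0.811 0.263 0.272]
side [342 123  22  21 168] [354.4 134.8] [0.85  0.149 0.254] [ 0.579 -0.953  0.231] [0.882 0.214 0.944]
side [365 129   4  16  33] [366.4 137.1] [0.883 0.147 0.256] [0.873 0.141 0.233] [0.891 0.209 0.285]
side [267 193  19   4  69] [275.7 194.5] [0.62  0.117 0.033] [0.59  0.106 0.028] [0.65  0.131 0.037]
side [220 194  37   6 133] [238.1 196.3] [0.492 0.098 0.033] [ 0.432 -0.953  0.027] [0.579 0.117 0.944]
side [273 223  19   6  93] [281.9 225.8] [ 0.641 -0.019  0.022] [ 0.612 -0.027  0.009] [ 0.67  -0.012  0.034]
side [222 225  46   7 221] [244.3 228. ] [ 0.523 -0.039  0.022] [ 0.455 -0.052  0.009] [ 0.595 -0.024  0.035]
```

View pics/crop1.png

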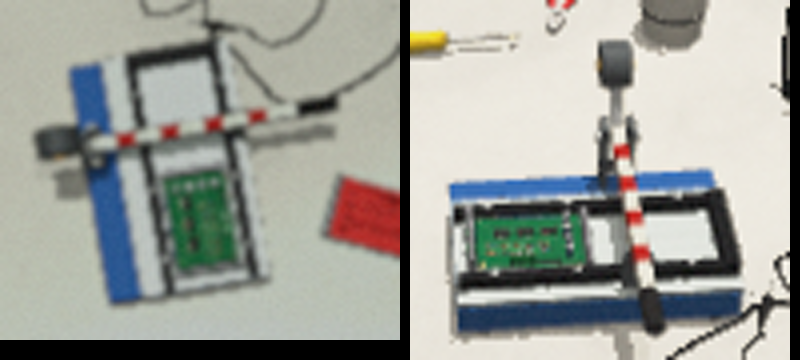

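The crop confirms it: a grey tray with a green board sits in the channel before the lowered barrier. The grip's middle is at about (289,166) in the top view and (271,227) in the side view. Next I find the poses.

```bash
python3 - <<'E'
from h import *
T=np.load("top0.npz");S=np.load("side0.npz")
XT,XS=cloud("top",T["p"],T["d"]),cloud("side",S["p"],S["d"])
for nm,a,b in(("grip",(289.3,166),(270.7,227.5)),("drum",(224.2,175.5),(261.5,165.7))):
    print(nm,two(a,b))
def line(P):
    v=cv2.fitLine(P[:,:2].astype(np.float32),cv2.DIST_HUBER,0,.01,.01).ravel(); v*=1 if v[0]>0 else -1; return np.degrees(np.arctan2(v[1],v[0])),v[2:]
hs=cv2.cvtColor(S["p"],cv2.COLOR_RGB2HSV);m=cv2.inRange(hs,(100,120,40),(125,255,255))>0
r=np.zeros_like(m);r[221:235,220:295]=1
P=XS[m&r];P=P[abs(P[:,2]-.022)<.02];print("neg side",line(P),P[:,0].min(),P[:,0].max(),len(P))
ht=cv2.cvtColor(T["p"],cv2.COLOR_RGB2HSV);m=cv2.inRange(ht,(100,120,40),(125,255,255))
r=np.zeros_like(m);r[150:220,225:247]=1
c=max(cv2.findContours(cv2.morphologyEx(m*r,cv2.MORPH_CLOSE,np.ones((13,3))),0,1)[0],key=cv2.contourArea)
rc=cv2.minAreaRect(c);bx=cv2.boxPoints(rc);print("strip box",rc);print(np.array([on_plane("top",q,.04) for q in bx]).round(4))
# green board in carrier
m=cv2.inRange(ht,(35,80,30),(90,255,255));r[:]=0;r[175:215,245:275]=1
c=max(cv2.findContours(m*r,0,1)[0],key=cv2.contourArea);rc=cv2.minAreaRect(c);print("board",rc)
print(np.array([on_plane("top",q,.055) for q in cv2.boxPoints(rc)]).round(4))
print("board z",np.median(XT[185:205,255:267].reshape(-1,3),0))
# depth map of feeder: height stats, red tray
m=cv2.inRange(ht,(0,120,60),(8,255,255))|cv2.inRange(ht,(170,120,60),(180,255,255));r[:]=0;r[180:210,288:325]=1
q=XT[(m*r)>0];print("red tray",q.min(0).round(3),q.max(0).round(3))
# deck near edge in top: corners of the feeder's top in crop
for uv in((228,157),(237.5,215.7),(277,209.5),(267.5,152)): print(uv,on_plane("top",uv,.04).round(4))
E
```

```text
grip (array([ 0.60296901, -0.09505407,  0.08735537]), np.float64(0.0023638356373132698))
drum (array([0.56443785, 0.13820116, 0.13542053]), np.float64(0.0036084099626101846))
neg side (np.float32(9.361334), array([ 0.5585697, -0.0327754], dtype=float32)) 0.4549185916650862 0.6703092793239115 314
strip box ((235.8003692626953, 185.53521728515625), (58.565650939941406, 6.951412677764893), 79.99201965332031)
[[0.6456 0.131  0.04  ]
 [0.6498 0.1055 0.04  ]
 [0.4341 0.07   0.04  ]
 [0.43   0.0952 0.04  ]]
board ((259.6486511230469, 194.39187622070312), (22.35826301574707, 14.631509780883789), 80.53767395019531)
[[ 0.54    0.0456  0.055 ]
 [ 0.5483 -0.0075  0.055 ]
 [ 0.4669 -0.0196  0.055 ]
 [ 0.4587  0.0332  0.055 ]]
board z [0.50322247 0.00969441 0.05011898]
red tray [ 0.47  -0.201 -0.004] [ 0.542 -0.113  0.026]
(228, 157) [0.6467 0.1284 0.04  ]
(237.5, 215.7) [0.4273 0.0951 0.04  ]
(277, 209.5) [ 0.4483 -0.0504  0.04  ]
(267.5, 152) [ 0.6638 -0.0192  0.04  ]
```

```bash
cat >> h.py <<'E'
psi=np.radians(9.4); O=np.array([.5832,.0240,0.])
F=np.array([[np.cos(psi),-np.sin(psi),0],[np.sin(psi),np.cos(psi),0],[0,0,1]])
W=lambda *p:O+F@np.array(p)
def R(phi,az=0,flip=1,roll=0):
    "tool z tilted phi from down towards feeder azimuth az; tool y horizontal (roll=90: turned about z)"
    a=np.radians(az);p=np.radians(phi)
    z=np.array([np.sin(p)*np.cos(a),np.sin(p)*np.sin(a),-np.cos(p)]);y=flip*np.array([-np.sin(a),np.cos(a),0])
    M=np.c_[np.cross(y,z),y,z]; r=np.radians(roll)
    return F@M@np.array([[np.cos(r),-np.sin(r),0],[np.sin(r),np.cos(r),0],[0,0,1]])
def lift(th,phi,az=0,gap=0.,s=.005,flip=1,r=.200):
    "TCP with the finger's upper flank gap below the grip at barrier angle th (tool azimuth 0)"
    p=np.radians(phi); d=np.array([np.sin(p),0,-np.cos(p)]);n=np.array([np.cos(p),0,np.sin(p)])
    bar=np.array([0,.085-r*np.cos(th),.085+r*np.sin(th)])
    push=np.array([0,np.sin(th),np.cos(th)])
    return W(*(bar-(.019)*(n*np.array([1,0,1])*np.array([1,1,1]))-gap*push-s*d)),R(phi,az,flip)
E
python3 - <<'E'
from h import *
for phi in(45,55,65):
  for flip in(1,-1):
    q=[inverse_kinematics(*lift(t,phi,gap=g,flip=flip)) for t,g in((0,.02),(0,0),(.5,0),(1.05,-.01))]
    print("lift",phi,flip,[None if x is None else np.round(x,2) for x in q])
for phi in(0,15,30,40):
  for flip in(1,-1):
   for roll in (0,90):
    M=R(phi,0,flip,roll);d=M[:,2]
    q=[inverse_kinematics(W(x,0,z)-.025*d,M) for x,z in((-.16,.15),(-.16,.05),(-.09,.05),(-.035,.05))]
    print("push",phi,flip,roll,[None if x is None else np.round(x,2) for x in q])
E
```

```text
lift 45 1 [array([ 1.1 ,  0.97, -1.18,  2.29,  2.4 ,  0.61, -0.08]), array([ 1.1 ,  0.9 , -1.17,  2.29,  2.37,  0.56, -0.1 ]), array([ 1.08,  0.55, -1.15,  2.27,  2.2 ,  0.3 , -0.18]), None]
lift 45 -1 [array([ 0.86,  0.72, -0.8 ,  2.3 ,  2.87,  0.45,  2.4 ]), array([ 0.86,  0.66, -0.8 ,  2.3 ,  2.88,  0.4 ,  2.36]), array([ 0.95,  0.45, -0.96,  2.28,  2.55,  0.21,  2.55]), None]
lift 55 1 [array([ 1.15,  1.11, -1.19,  2.35,  2.74,  0.75, -0.23]), array([ 1.15,  1.03, -1.18,  2.35,  2.73,  0.7 , -0.29]), array([ 1.11,  0.65, -1.17,  2.35,  2.74,  0.49, -0.61]), array([ 0.95,  0.28, -1.12,  2.35,  2.73,  0.33, -0.96])]
lift 55 -1 [array([ 1.04,  0.95, -1.  ,  2.35,  2.95,  0.7 ,  2.57]), array([ 1.03,  0.88, -1.  ,  2.35,  2.95,  0.65,  2.51]), array([ 1.11,  0.65, -1.17,  2.35,  2.74,  0.49,  2.53]), array([ 0.95,  0.28, -1.12,  2.35,  2.73,  0.33,  2.18])]
lift 65 1 [array([ 1.21,  1.3 , -1.19,  2.38,  3.01,  0.87, -0.24]), array([ 1.2 ,  1.21, -1.19,  2.38,  3.01,  0.85, -0.32]), None, None]
lift 65 -1 [array([ 1.08,  1.11, -1.  ,  2.38,  3.19,  0.88,  2.56]), array([ 1.08,  1.03, 
[... 1980 characters left out ...]
None, None, array([ 0.83,  0.75, -1.17,  2.3 ,  1.79,  0.62,  0.07])]
push 30 1 90 [None, None, None, array([ 0.83,  0.75, -1.17,  2.3 ,  1.79,  0.62, -1.5 ])]
push 30 -1 0 [None, None, None, array([-0.38,  0.43,  0.35,  2.36,  4.01,  0.23,  0.74])]
push 30 -1 90 [None, None, None, array([ 0.83,  0.75, -1.17,  2.3 ,  1.79,  0.62,  1.64])]
push 40 1 0 [None, None, None, array([ 0.85,  0.81, -1.17,  2.4 ,  2.24,  0.72, -0.29])]
push 40 1 90 [None, None, None, array([ 0.85,  0.81, -1.17,  2.4 ,  2.24,  0.72, -1.86])]
push 40 -1 0 [None, None, None, array([ 0.59,  0.58, -0.8 ,  2.42,  2.55,  0.51,  2.4 ])]
push 40 -1 90 [None, None, None, array([ 0.85,  0.81, -1.17,  2.4 ,  2.24,  0.72,  1.28])]
```

```bash
cat >> h.py <<'E'
def lift2(th,phi,az,gap=0.,s=.0,flip=1,r=.205,h=.023,dx=0.):
    M=R(phi,az,flip); p=np.array([dx,.085-r*np.cos(th),.085+r*np.sin(th)])-(h+gap)*np.array([0,np.sin(th),np.cos(th)])
    return W(*p)-s*M[:,2],M
E
python3 - <<'E'
from h import *
lo=np.array([-2.59,-.33,-1.39,.1,-1.04,.21,-2.66]);hi=np.array([2.59,1.99,1.29,2.45,4.18,1.99,2.66])
for az in(30,45,60,75,90,110):
 for phi in(40,50,60,70):
  for flip in(1,-1):
    q=[inverse_kinematics(*lift2(t,phi,az,gap=g,flip=flip)) for t,g in((0,.02),(0,0),(.35,0),(.7,0),(1.05,0))]
    if all(x is not None for x in q):
        m=min(np.minimum(x-lo,hi-x).min() for x in q); j=np.abs(np.diff(q,axis=0)).max()
        print(az,phi,flip,"margin",m.round(2),"jump",j.round(2),np.round(q[0],2),np.round(q[-1],2))
E
```

```text
30 40 1 margin 0.1 jump 0.59 [ 1.19  1.07 -1.21  2.07  1.28  0.35  1.53] [ 1.11  0.44 -1.14  2.04 -0.21  0.39  2.54]
30 40 -1 margin 0.13 jump 1.96 [ 1.19  1.07 -1.21  2.07  1.28  0.35 -1.61] [ 0.72  0.27 -0.62  2.06 -0.79  0.49 -0.09]
30 50 -1 margin 0.02 jump 2.0 [ 1.27  1.18 -1.23  2.1   1.48  0.23 -1.69] [ 1.16  0.47 -1.14  2.12 -0.81  0.3   0.05]
45 40 1 margin 0.03 jump 5.09 [ 1.18  1.1  -1.2   1.97  0.71  0.46  2.31] [ 1.18  0.64 -1.31  1.95  0.06  0.58  2.55]
45 40 -1 margin 0.19 jump 0.14 [ 0.87  0.78 -0.66  1.98 -0.63  0.4   0.35] [ 0.76  0.35 -0.64  1.97 -0.69  0.69  0.06]
45 50 -1 margin 0.09 jump 0.15 [ 0.98  0.87 -0.73  1.99 -0.86  0.44  0.66] [ 0.88  0.41 -0.71  2.02 -0.95  0.68  0.35]
45 60 1 margin 0.02 jump 0.21 [ 1.07  0.98 -0.79  1.99 -0.99  0.5  -2.26] [ 1.13  0.58 -1.    2.05 -1.01  0.6  -2.64]
45 60 -1 margin 0.03 jump 0.22 [ 1.07  0.98 -0.78  1.99 -1.01  0.51  0.89] [ 1.22  0.67 -1.16  2.05 -0.82  0.5   0.35]
45 70 1 margin 0.04 jump 0.22 [ 1.24  1.2  -0.99  1.97 -0.8   0.46 -2.31] [ 1.27  0.82 -1.22  2.08 -1.    0.48 -2.53]
45 70 -1 margin 0.0 jump 0.22 [ 1.1
[... 3170 characters left out ...]
n 0.32 jump 0.09 [ 0.3   0.94  0.03  1.47 -0.56  1.49 -2.03] [ 0.19  0.64  0.04  1.51 -0.62  1.67 -2.23]
110 50 -1 margin 0.47 jump 0.09 [ 0.7   1.04 -0.65  1.44 -0.1   1.38  0.71] [ 0.68  0.76 -0.76  1.47 -0.25  1.52  0.54]
110 60 1 margin 0.18 jump 0.1 [ 0.31  1.02  0.06  1.39 -0.63  1.66 -1.99] [ 0.19  0.71  0.1   1.48 -0.73  1.81 -2.18]
110 60 -1 margin 0.37 jump 0.09 [ 0.71  1.13 -0.65  1.36 -0.17  1.51  0.74] [ 0.69  0.84 -0.76  1.44 -0.35  1.6   0.57]
110 70 1 margin 0.07 jump 0.1 [ 0.31  1.1   0.1   1.33 -0.72  1.82 -1.97] [ 0.24  0.78  0.06  1.46 -0.8   1.91 -2.18]
110 70 -1 margin 0.28 jump 0.09 [ 0.72  1.21 -0.66  1.3  -0.25  1.64  0.75] [ 0.7   0.91 -0.75  1.42 -0.44  1.68  0.58]
```

```bash
cat > a.py <<'E'
from h import *
command_gripper(0.0,20)
k=dict(phi=55,az=90,flip=-1,gap=.018)
p,M=lift2(0,r=.275,**k)
movep(p+[0,0,.12],M); print(sense()["time_s"])
move_l(p,feed=.2)
f0=sense()["wrist_force"]
print(move_l(lift2(0,r=.21,**k)[0],feed=.1,until_force=4))
s=sense();print(s["time_s"],s["position"],p,s["wrist_force"]-f0)
for n in("side","top"):
    im,d=camera(n);np.savez(n+"1.npz",p=im,d=d)
im,d=camera("wrist")
S=np.load("side1.npz")["p"][140:260,190:330];o=np.zeros((384,800,3),np.uint8);o[:240,:280]=cv2.resize(S,None,fx=2,fy=2);o[:,288:]=im
cv2.imwrite("pics/under.png",o[:,:,::-1])
E
python3 a.py
```

```text
2.9417
False
4.4917 [ 0.60388028 -0.10016536  0.04389629] [ 0.61423193 -0.16344871  0.044     ] [-0.24760687 -1.23575487  0.46728372]
```

View pics/under.png

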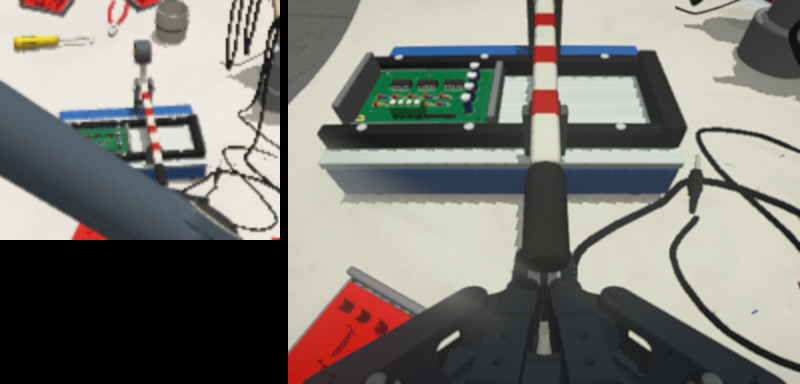

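The wrist view shows the closed fingertips (crop about 545,265) centred beneath the black grip (545,215), so I can lift.

```bash
cat > b.py <<'E'
from h import *
k=dict(phi=55,az=90,flip=-1,r=.21)
for t in(.15,.4,.65,.9,1.1):
    move_l(lift2(t,gap=0,**k)[0],feed=.12)
    s=sense();print(t,s["time_s"],s["wrist_force"].round(2))
p=sense()["position"]; M=sense()["tcp_rot"]
move_l(p-.05*M[:,2],feed=.2)
sleep(1.)
for n in("side","wrist"):
    im,d=camera(n)
    if n=="side": np.savez("side2.npz",p=im,d=d); S=im[110:240,190:330]
o=np.zeros((384,800,3),np.uint8);o[:260,:280]=cv2.resize(S,None,fx=2,fy=2);o[:,288:]=im
cv2.imwrite("pics/raised.png",o[:,:,::-1]);print(sense()["time_s"])
E
python3 b.py
```

```text
0.15 5.2083 [-0.6  -0.64 -0.08]
0.4 5.8 [-0.09 -0.32 -1.08]
0.65 6.3917 [-0.39 -0.25 -1.37]
0.9 6.9833 [-0.16 -0.25 -0.83]
1.1 7.4833 [ 0.63 -0.31 -0.58]
8.9833
```

View pics/raised.png

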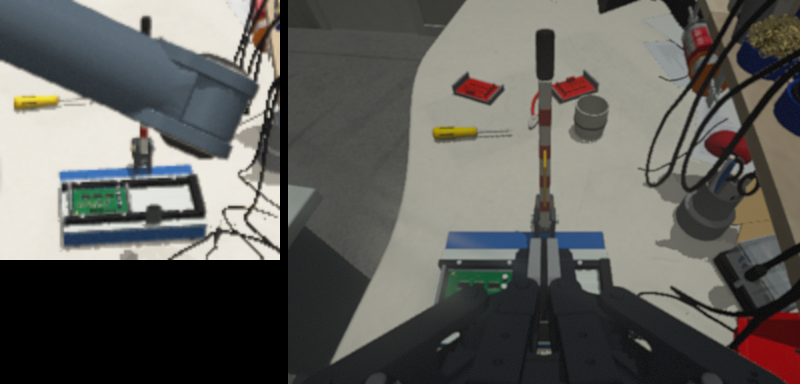

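The barrier stands upright in the wrist view (arm at column 545, grip at 545,55) and nothing else has moved. Next I hover behind the carrier for a near look.

```bash
cat > c.py <<'E'
from h import *
PH=8;M=R(PH,0,-1);tip=lambda x,y,z:W(x,y,z)-.025*M[:,2]
print([inverse_kinematics(tip(x,-.002,z),M) is not None for x,z in((-.158,.16),(-.158,.05),(-.09,.05),(-.03,.05))])
p=sense()["position"]
move_l(p+F@[-.10,-.10,.03],feed=.3)
movep(tip(-.158,-.002,.17),M)
s=sense();np.savez("wp.npz",p=s["position"],R=s["tcp_rot"])
im,d=camera("wrist");t,td=camera("top");np.savez("w3.npz",p=im,d=d);np.savez("top3.npz",p=t,d=td)
o=np.zeros((384,800,3),np.uint8);o[:,288:]=im;o[:240,:280]=cv2.resize(t[120:240,195:335],None,fx=2,fy=2)
cv2.imwrite("pics/hover.png",o[:,:,::-1]);print(s["time_s"],s["position"],camera_params("wrist"))
E
python3 c.py
```

```text
[True, True, True, True]
11.525 [ 0.42451018 -0.00414991  0.19484178] {'K': array([[308.78126006,   0.        , 255.55312151],
       [  0.        , 308.78126006, 192.02366624],
       [  0.        ,   0.        ,   1.        ]]), 'dist': array([-0.04109234,  0.        ,  0.        ,  0.        ,  0.        ]), 'tool_from_camera': array([[ 2.91918338e-04, -9.48472154e-01, -3.16860361e-01,
         8.14761672e-02],
       [ 9.99999902e-01,  3.82036844e-04, -2.22284033e-04,
         2.85026285e-04],
       [ 3.31882548e-04, -3.16860265e-01,  9.48472173e-01,
        -1.17583465e-01],
       [ 0.00000000e+00,  0.00000000e+00,  0.00000000e+00,
         1.00000000e+00]])}
```

View pics/hover.png

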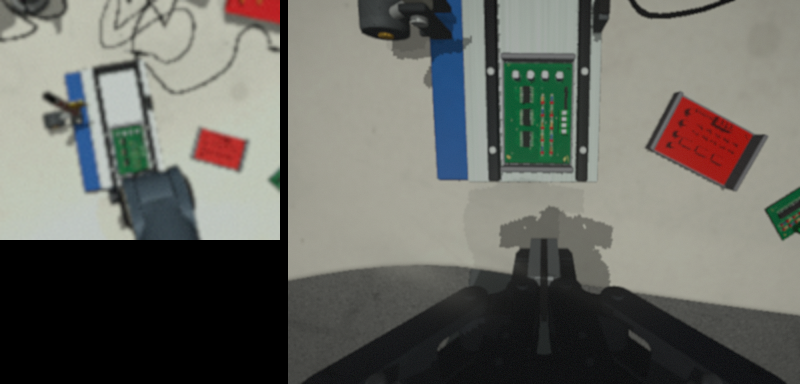

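```bash
python3 - <<'E'
from h import *
w=np.load("wp.npz");c=camera_params("wrist");T=c["tool_from_camera"]
def wp(uv,z):
    q=np.r_[cv2.undistortPoints(np.float64([[uv]]),c["K"],c["dist"])[0,0],1]
    o=w["p"]+w["R"]@T[:3,3];d=w["R"]@T[:3,:3]@q;return F.T@(o+d*(z-o[2])/d[2]-O)
for nm,uv,z in(("near wall mid outer top",(250,171),.064),("wall L",(212,170),.064),("wall R",(287,170),.064),("far wall L",(214,54),.056),("far wall R",(286,54),.056),
  ("blue corner near",(150,180),.04),("right corner",(310,181),.04),("rail in L near",(212,178),.054),("rail in R near",(288,178),.054)): print(nm,wp(uv,z).round(4))
E
```

```text
near wall mid outer top [-0.1266  0.0027  0.064 ]
wall L [-0.1258  0.0346  0.064 ]
wall R [-0.1258 -0.0285  0.064 ]
far wall L [-0.0313  0.0321  0.056 ]
far wall R [-0.0313 -0.0268  0.056 ]
blue corner near [-0.1378  0.096   0.04  ]
right corner [-0.1386 -0.0524  0.04  ]
rail in L near [-0.134   0.0362  0.054 ]
rail in R near [-0.1339 -0.0305  0.054 ]
```

The channel centre measures about y' = +2 mm and the near wall about x' = -0.127. That matches the model to within 2 mm, so I descend and push.

```bash
cat > d.py <<'E'
from h import *
PH=8;M=R(PH,0,-1);tip=lambda x,y,z:W(x,y,z)-.025*M[:,2]
move_l(tip(-.16,.001,.17),feed=.2); print(move_l(tip(-.16,.001,.0505),feed=.15,until_force=6))
T=lambda:F.T@(sense()["position"]+.025*sense()["tcp_rot"][:,2]-O)
print(T(),sense()["time_s"])
a=move_l(tip(-.06,.001,.0505),feed=.06,until_force=8);print(a,T(),sense()["wrist_force"].round(2))
if not a:
    a=move_l(tip(-.02,.001,.0505),feed=.03,until_force=7);print(a,T(),sense()["wrist_force"].round(2))
print(sense()["time_s"])
im,d=camera("wrist");s=camera("side")[0]
o=np.zeros((384,800,3),np.uint8);o[:,288:]=im;o[:260,:280]=cv2.resize(s[110:240,190:330],None,fx=2,fy=2)
cv2.imwrite("pics/push.png",o[:,:,::-1])
E
python3 d.py
```

```text
False
[-0.15943944  0.00111597  0.05094234] 12.825
False [-0.06004942  0.00097638  0.05061754] [-0.42  0.35 -1.1 ]
True [-0.0381799   0.0011106   0.04983576] [0.36 0.07 0.39]
15.45
```

View pics/push.png

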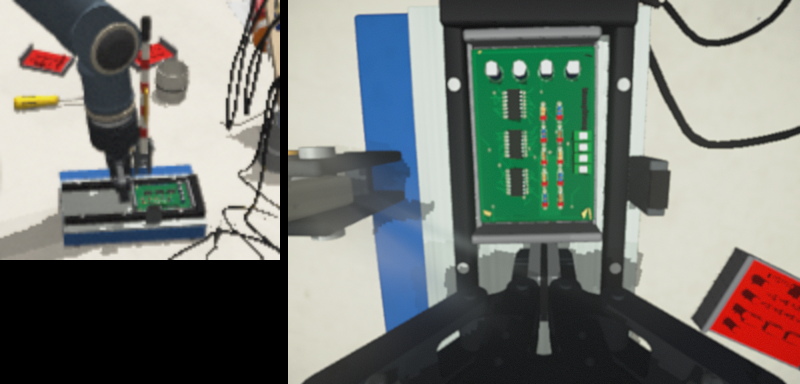

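The carrier sits against the end stop: its far wall is at row 33 and the stop's edge is at row 27, with little or no gap. I press once more, gently, to be sure, then retreat and check.

```bash
cat > e.py <<'E'
from h import *
PH=8;M=R(PH,0,-1);tip=lambda x,y,z:W(x,y,z)-.025*M[:,2]
T=lambda:F.T@(sense()["position"]+.025*sense()["tcp_rot"][:,2]-O)
print(move_l(tip(-.025,.001,.0505),feed=.015,until_force=12),T(),sense()["wrist_force"].round(2))
move_l(tip(-.06,.001,.0505),feed=.05)
move_l(tip(-.09,.001,.18),feed=.15); sleep(.3)
w=sense();c=camera_params("wrist");K=c["tool_from_camera"]
im,d=camera("wrist")
q=cv2.undistortPoints(np.stack(np.meshgrid(np.arange(512.),np.arange(384.)),-1).reshape(-1,1,2),c["K"],c["dist"]).reshape(384,512,2)
P=np.dstack([q,np.ones((384,512))])*d[...,None]
P=((P@K[:3,:3].T+K[:3,3])@w["tcp_rot"].T+w["position"]-O)@F
hs=cv2.cvtColor(im,cv2.COLOR_RGB2HSV);m=(cv2.inRange(hs,(35,80,30),(90,255,255))>0)&(abs(P[...,1])<.04)
g=P[m];print("board x",np.percentile(g[:,0],[1,50,99]),"y",np.percentile(g[:,1],[1,99]))
# height profile along the channel centre
b=P[(abs(P[...,1]-.01)<.01)&(d>0)]
for x in np.arange(-.045,.095,.003):
    z=b[abs(b[:,0]-x)<.0015,2]; print(round(x,3),z.max().round(3) if len(z) else None,end="; ")
s=camera("side")[0];o=np.zeros((384,800,3),np.uint8);o[:,288:]=im;o[:260,:280]=cv2.resize(s[110:240,190:330],None,fx=2,fy=2)
cv2.imwrite("pics/end.png",o[:,:,::-1]);print(w["time_s"])
E
python3 e.py
```

```text
True [-0.03826055  0.00073335  0.04861166] [-0.14  0.46  0.12]
board x [-0.0210061   0.02244457  0.06394389] y [-0.02313956  0.03357891]
-0.045 0.041; -0.042 0.042; -0.039 0.042; -0.036 0.041; -0.033 0.042; -0.03 0.043; -0.027 0.066; -0.024 0.065; -0.021 0.051; -0.018 0.051; -0.015 0.05; -0.012 0.053; -0.009 0.052; -0.006 0.054; -0.003 0.054; 0.0 0.054; 0.003 0.054; 0.006 0.054; 0.009 0.053; 0.012 0.054; 0.015 0.054; 0.018 0.054; 0.021 0.054; 0.024 0.054; 0.027 0.052; 0.03 0.054; 0.033 0.055; 0.036 0.054; 0.039 0.054; 0.042 0.055; 0.045 0.053; 0.048 0.062; 0.051 0.062; 0.054 0.062; 0.057 0.051; 0.06 0.051; 0.063 0.053; 0.066 0.058; 0.069 0.057; 0.072 0.06; 0.075 0.06; 0.078 0.06; 0.081 None; 0.084 None; 0.087 None; 0.09 None; 0.093 None; 17.975
```

View pics/end.png

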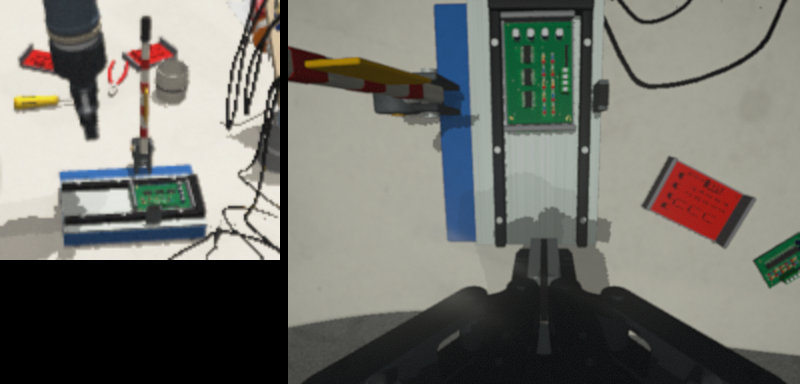

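The carrier spans x' from about -28 to +70 mm, with the end stop right behind it, and both presses halted at the same place. The barrier stands raised and the robot is clear.

```bash
python3 -c "
from rig import *
print(finish_job())"
```

```text
the job is handed in; nothing more can be done
None
```

The barrier stays raised by itself, the grey carrier is home against the black end stop, nothing else appeared moved in the camera views, and the job was handed in at about 18 s.

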